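# Sort the desk bits after a microscopy lesson

## Task

Clear up the five loose things lying between the trays: stand the brown dropper bottle and the small vial upright in the deep white two-bay caddy, lay the eraser and the black pencil sharpener flat in the wooden two-bay tray, and lay the blue pen lengthwise in the long dark metal tray. In the two-bay trays each thing gets a bay of its own (either bay will do). Set the bottle and the vial down gently without dropping them or knocking them over, leave the green-lidded jar and the tape roll where they stand, and let go of everything at the end.

Things in the scene. Friction and masses are not known exactly. Their poses are not given: they have to be found in the camera images.
- dropper_bottle: brown glass dropper bottle standing upright, round, 29 mm diameter; the bottle is 62 mm high and the black collar and soft red rubber bulb above it bring it to 96 mm. Grip the glass. Origin at the centre of its underside, z up along it; 45 to 70 g. (The one on the near part of the table; anything like it at the far edges of the room is no concern.)
- vial: small clear sample vial with a white snap cap, standing upright, round, 25 mm diameter, 57 mm high. Origin at the centre of its underside, z up; 20 g.
- eraser: pencil eraser, white in a blue sleeve, lying flat, 20 mm (own x) by 42 mm (own y), 12 mm high (the one on the near part of the table before the robot; another at the far left edge is no concern). Origin at the centre of its underside, z up.
- sharpener: small black block pencil sharpener with a steel blade on its top, lying flat, 24 mm (own x) by 36 mm (own y), 18 mm high. Origin at the centre of its underside, z up.
- pen: blue pen lying flat, 142 mm long (own y), 10 mm across, 12 mm high. Origin at the middle of its length at the underside, z up.
- bottle_caddy: white plastic caddy, fixed to the table, outside 100 mm (own x) by 170 mm (own y) and 28 mm high, walls and divider 4 mm, floor 4 mm thick, with a small lip at each short end (190 mm over the lips). A divider across the middle makes two bays, each 92 mm (x) by 79 mm (y) inside, their centres at y = +42 and -42 mm in its frame. Origin at the centre of the underside, z up.
- desk_tray: low wooden tray, fixed to the table, outside 105 mm (own x) by 180 mm (own y) and 16 mm high, walls and divider 4 mm, floor 4 mm thick. A divider across the middle makes two bays, each 97 mm (x) by 84 mm (y) inside, their centres at y = +44 and -44 mm in its frame. Origin at the centre of the underside, z up.
- pen_tray: low dark grey metal tray without a divider, fixed to the table, outside 85 mm (own x) by 185 mm (own y) and 14 mm high, walls 3 mm, floor 4 mm thick. Origin at the centre of the underside, z up.
- sample_jar: bystander: clear glass jar with a green lid, round, 90 mm diameter, 69 mm high, to be left alone. Origin at the centre of its underside.
- tape_roll: bystander: roll of tan tape lying flat, round, 93 mm diameter, 48 mm high, to be left alone. Origin at the centre of its underside.
Things that resemble listed ones, but are neither listed nor needed, are in the scene too. Of the things that look like the sharpener, the smaller one is meant. Several things look just like the eraser: the one meant starts farthest to the robot's left.

How it is judged:
By the outcome, as a careful person would: the job done as asked, in the order asked, and still so for the second after the job is handed in, with the robot touching nothing.
It also fails if it takes over 112 s, if anything falls off the work surface, if the arm or the gripper's body presses on something with over 40 N, if the wrist force passes 120 N, or if a joint passes its speed limit or range.

## Robot

A 6-joint arm with a two-finger parallel gripper is mounted at the origin on a cart in front of the work surface, level with it; the furniture and walls round the work are solid. World frame = base frame: x ahead of the robot, y to its left, z up, the work surface at z = 0. Lengths are in mm, angles in rad, forces in N, time in s.
With the tool pointing down it reaches from about 425 to 925 mm from the base axis. Payload 12.5 kg.
Tool frame: the origin (TCP) lies on the mounting face of the last link; the fingertips stand 173 mm ahead of it and the grasp point (between the pads) lies 155 mm ahead of it; z points along the fingers, y is the line along which they close (so a half turn about z gives the same grasp; the last joint's range is limited). The gripper opens to 85 mm and grips with 20 to 120 N. Pads are 22 mm wide; open, the fingers measure 114 mm over their backs; the gripper's body (76 mm by 85 mm) begins 54 mm behind the grasp point. The pads swing forward as they close: fully open they stand 13 mm farther back than shut.
Start: joints at [-1.375, 0.491, 1.559, -0, 1.092, -0.106], TCP at [185.794, -596.746, 404.727] pointing down, gripper open.
Joint ranges: [-3.1, 3.1], [-0.84, 2.19], [0.05, 2.79], [-1.13, 4.28], [0.06, 2.93], [-2.69, 2.69]. Speed limits (rad/s): [2.22, 2.22, 2.79, 3.14, 3.14, 3.14].

## Interface

Orientations are given as [roll, pitch, yaw] about the fixed x, y, z axes, in that order (R = Rz(yaw) Ry(pitch) Rx(roll)).
In Python, from plant import bot gives the robot as it stands.
- The arm moves only by the tool drive_tool, never from a script. Its argument "commands" is text: rows parted by semicolons, each of 4 numbers parted by spaces: the shift along the tool's x, y, z in cm, then the turn about the tool's z in degrees. In form: dx dy dz roll; .... A call has exactly 10 rows; each row shifts and turns the commanded pose from where the row before left it, along the tool's axes as they then stand; what a row does not reach is not made up. A row lasts 1/10 s, in which the tool goes at most 50 mm and 8.59 degrees, less where a joint would pass 70% of its speed; a pose out of reach is approached as far as the arm can. A call with a gripper value outside its range is refused whole. "fingers" is the gripper's target within -1 to 1 (fully open at 1, half-way at 0, shut at -1), set as the call begins (left out, the last holds). The fingers move at their own pace and stop on an object; the grip force is fixed at half the most. Time passes only in rows, so rows that do not move let the fingers close, or fill a call up. It gives the time, the measured TCP pose, the force, the opening and the grip force at its end, in the units of the state.
- bot.observe(): the state, without advancing time (a new reading comes with each control period).
- bot.get_image(name): name is "side" or "top" or "wrist"; returns the picture (480x640x3 uint8, red, green, blue); there is no depth.
- bot.get_calibration(name): a dict with "intrinsics" (3x3 intrinsics, pixels), "R" (3x3) and "t" (3): a world point X has camera coordinates R X + t; the wrist camera has in their place "hand_eye" (4x4, takes a point from camera to tool coordinates, whose origin is the TCP and whose axes are the flange's). Camera axes: x right, y down, z forward; pixel columns grow to the right and rows downward; lengths in mm; the calibration is good to about 2 mm. A picture is of the moment at which its call begins: read the wrist's pose just before it. get_calibration takes no time and is no camera call.
- bot.finish_job(): hands the job in; it is judged then, once.
The state is a dict: "time_s": time; "qpos": joint angles; "joint_velocities": joint speeds; "joint_torque": joint torques, N m; "eef_pos": TCP position; "tcp_rot": TCP orientation; "wrist_force": force on the tool from outside, world axes, zero at the start; "moment": the same for the moment, N m; "gripper_width": finger opening in mm; "grip_force": force on a finger pad.
Only numpy, scipy, OpenCV 4.12 (cv2) and the standard library are available. Lean on these libraries where they do the work, as an engineer would, in place of code of your own. Each camera call takes 0.05 s, during which the arm holds its last target. There are 200 camera calls.

## Working session

There is one attempt and no reset: what is moved stays moved. The work goes in short steps, Python scripts to look and compute and a tool call to move; the robot and the scene stay as the last step left them, time stands still between calls to the robot, and variables do not carry over. Pictures are saved under pics/ and viewed, at most 14 in all, crops included, and the job is handed in when it is done.

Besides the shell and the picture viewer there is one more tool, called after "Request:" in YAML: its name, and indented under it one key for each argument. drive_tool: Moves the arm, as the interface text tells. Its arguments: {"type":"object","properties":{"commands":{"type":"string"},"fingers":{"type":"number"}},"required":["commands"]}

```bash
ls; mkdir -p pics; python3 - <<'E'
from plant import bot
import cv2
for n in ("top","side"):
    im=bot.get_image(n); cv2.imwrite(f"pics/{n}0.png",im[:,:,::-1])
    c=bot.get_calibration(n); print(n,c)
print(bot.get_calibration("wrist")); print(bot.observe())
E
```

```text
pics
top {'intrinsics': array([[590.00066923,   0.        , 323.95034042],
       [  0.        , 590.00066923, 228.84643731],
       [  0.        ,   0.        ,   1.        ]]), 'R': array([[-0.01093947, -0.99993069, -0.00435326],
       [-0.99717964,  0.01123243, -0.07420639],
       [ 0.07425015,  0.00352921, -0.9972334 ]]), 't': array([ -49.45520171,  548.82368279, 1606.51198595])}
side {'intrinsics': array([[474.64216873,   0.        , 321.09927476],
       [  0.        , 474.64216873, 238.04390855],
       [  0.        ,   0.        ,   1.        ]]), 'R': array([[-0.84841384, -0.52929696,  0.0062193 ],
       [-0.27888665,  0.43698135, -0.85514299],
       [ 0.44990686, -0.72724963, -0.51835488]]), 't': array([395.32102672, 219.95444612, 765.77389331])}
{'intrinsics': array([[363.0184996 ,   0.        , 319.80058235],
       [  0.        , 363.0184996 , 238.50177308],
       [  0.        ,   0.        ,   1.        ]]), 'hand_eye': array([[ 7.62565619e-04, -9.55905935e-01, -2.93672030e-01,
         7.40640627e+01],
       [ 9.99999709e-01,  7.23950541e-04,  2.40188954e-04,
   
[... 196 characters left out ...]
'time_s': 0.1, 'qpos': array([-1.37458633e+00,  4.91466119e-01,  1.55942447e+00, -6.27868029e-06,
        1.09171319e+00, -1.05608941e-01]), 'joint_velocities': array([-0.00033558, -0.00169865, -0.00329066,  0.00014307, -0.00052529,
        0.00119455]), 'joint_torque': array([ 2.23901458e-03, -6.19447303e+01, -2.62023622e+01, -7.06040760e-05,
        2.90767195e-03,  2.23755580e-05]), 'eef_pos': array([ 185.79283806, -596.6982838 ,  404.19431122]), 'tcp_rot': array([-3.14058658e+00, -1.01047356e-04,  3.01821783e-01]), 'wrist_force': array([ 1.0862981 , -0.09560509,  0.9054603 ]), 'moment': array([ 0.01903846,  0.04439894, -0.00431174]), 'grip_force': 0.0, 'gripper_width': 85.22807134732686}
```

View pics/top0.png

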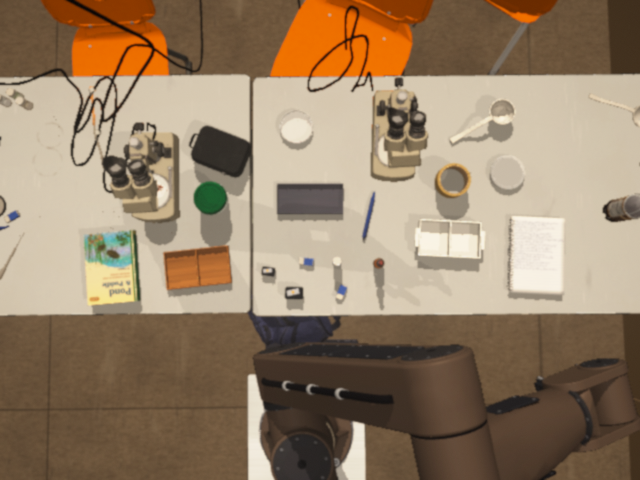

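View pics/side0.png

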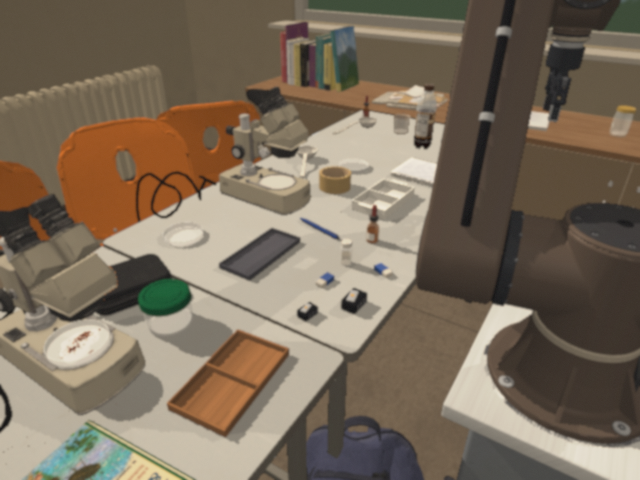

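The top picture shows the loose things: pen (369,216), bottle (379,263 at its bulb), vial (337,262), left eraser (307,262), small sharpener (268,271). The caddy is at (450,240), the desk tray at (198,268) and the pen tray at (310,199). The side view agrees with this.

```bash
cat > h.py <<'E'
import numpy as np, cv2
from plant import bot
from scipy.spatial.transform import Rotation as Ro
def pose(s=None):
    s=s or bot.observe(); return Ro.from_euler('xyz',s["tcp_rot"]).as_matrix(), np.array(s["eef_pos"])
def cam(n):
    c=bot.get_calibration(n); K=c["intrinsics"]
    if n=="wrist":
        R,p=pose(); H=c["hand_eye"]; return K, R@H[:3,:3], R@H[:3,3]+p
    return K, c["R"].T, -c["R"].T@c["t"]
def onplane(C,px,z):
    K,R,o=C; px=np.atleast_2d(px); d=np.c_[px,np.ones(len(px))]@np.linalg.inv(K).T@R.T
    return o+d*((z-o[2])/d[:,2])[:,None]
def shot(n,f):
    C=cam(n); im=bot.get_image(n)[:,:,::-1].copy(); cv2.imwrite(f"pics/{f}.png",im)
    np.savez(f"pics/{f}.npz",K=C[0],R=C[1],o=C[2]); return im,C
def load(f):
    d=np.load(f"pics/{f}.npz"); return cv2.imread(f"pics/{f}.png"),(d["K"],d["R"],d["o"])
def togo(x,y,z,yaw):  # shift in present tool axes (cm), turn (deg)
    R,p=pose(); t=R.T@(np.array([x,y,z])-p)/10; dy=yaw-Ro.from_matrix(R).as_euler('xyz')[2]
    dy=(dy+np.pi/2)%np.pi-np.pi/2
    return t.round(2), round(float(-np.degrees(dy)),1)
E
python3 - <<'E'
from h import *
C=cam("top"); np.set_printoptions(suppress=True,precision=1)
for n,px,z in [("pen",(369,216),8),("bottletop",(379,263),90),("vialtop",(337,262),57),("eraser",(307,262),12),("sharp",(268,271),18),("caddy",(450,240),28),("desk",(198,268),14),("pentray",(310,199),10),("jar",(210,198),69)]:
    print(n,onplane(C,px,z)[0])
# move over the middle
print(togo(460,30,400,0.0))
E
```

```text
pen [ 583.6 -181.2    8. ]
bottletop [ 451.5 -199.4   90. ]
vialtop [455.9 -89.7  57. ]
eraser [457.6  -7.7  12. ]
sharp [434.   99.5  18. ]
caddy [ 513.2 -400.3   28. ]
desk [444.4 292.9  14. ]
pentray [632.8 -17.6  10. ]
jar [631.2 249.6  69. ]
(array([ 44.8, -51.7,   0.5]), 17.3)
```

Request:
drive_tool:
  commands: "0 0 0 8.5;0 0 0 8.5;2.2 -4.4 0 0;2.2 -4.4 0 0;2.2 -4.4 0 0;2.2 -4.4 0 0;2.2 -4.4 0 0;2.2 -4.4 0 0;2.2 -4.4 0 0;2.2 -4.4 0 0"
  fingers: 1

```text
time_s: 1.1
eef_pos: [360.3, -242.0, 404.7]
tcp_rot: [3.142, -0.0, 0.005]
wrist_force: [0.3, -0.3, -0.0]
gripper_width: 85.4
grip_force: 0.0
```

Request:
drive_tool:
  commands: "2.4 -4.2 0 0;2.4 -4.2 0 0;2.4 -4.2 0 0;2.4 -4.2 0 0;1.4 -2.4 0 0;0 0 0 0;0 0 0 0;0 0 0 0;0 0 0 0;0 0 0 0"

```text
time_s: 2.1
eef_pos: [468.8, -52.1, 404.7]
tcp_rot: [3.141, -0.0, 0.004]
wrist_force: [0.3, 0.9, 0.2]
gripper_width: 85.2
grip_force: 0.0
```

```bash
python3 - <<'E'
from h import *
im,C=shot("wrist","w1"); print(C[2],bot.observe()["eef_pos"])
shot("top","top1")
E
```

```text
[542.81455053 -51.92623547 373.55683217] [468.82345907 -51.96055705 404.75583404]
```

View pics/w1.png

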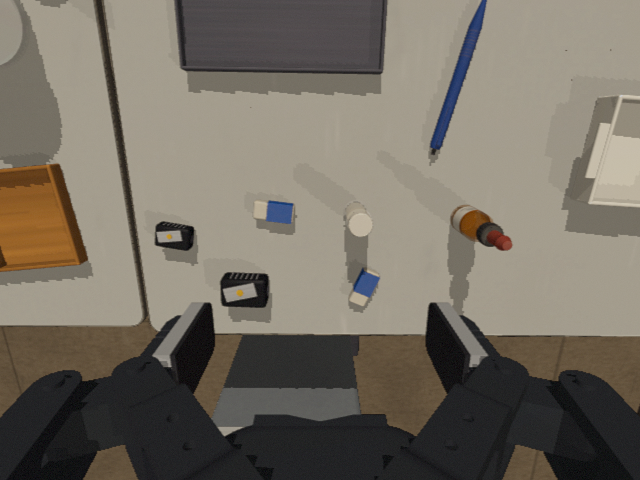

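The wrist picture shows the left eraser at (274,212), vial cap (359,222), bottle base (463,216) with bulb (504,243), small sharpener (174,236) and the pen from (434,155) up to (486,0).

```bash
python3 - <<'E'
from h import *
np.set_printoptions(suppress=True,precision=1)
im,C=load("w1"); hsv=cv2.cvtColor(im,cv2.COLOR_BGR2HSV)
def rect(m,box,z,lab,C=C):
    x0,y0,x1,y1=box; mm=np.zeros_like(m); mm[y0:y1,x0:x1]=m[y0:y1,x0:x1]
    cs,_=cv2.findContours(mm,cv2.RETR_EXTERNAL,cv2.CHAIN_APPROX_NONE); c=max(cs,key=cv2.contourArea)
    P=onplane(C,c[:,0,:].astype(float),z)[:,:2].astype(np.float32); r=cv2.minAreaRect(P); print(lab,cv2.boundingRect(c),np.round(r[0],1),np.round(r[1],1),round(r[2],1)); return r
blue=cv2.inRange(hsv,(105,100,40),(130,255,255))
black=cv2.inRange(hsv,(0,0,0),(180,255,60))
white=cv2.inRange(hsv,(0,0,205),(180,60,255))
erf=blue|white|cv2.inRange(hsv,(8,60,150),(30,140,255))
rect(blue,(240,190,310,235),12,"sleeve"); rect(erf,(245,195,310,230),12,"eraser")
shp=cv2.inRange(hsv,(0,0,0),(180,255,75)); rect(shp,(145,212,205,258),18,"sharp18");rect(shp,(145,212,205,258),0,"sharp0")
rect(white,(335,190,385,245),57,"vialcap")
rect(blue,(420,0,500,170),9,"pen(part)")
red=cv2.inRange(hsv,(0,120,90),(8,255,255))|cv2.inRange(hsv,(172,120,90),(180,255,255))
rect(red,(470,210,530,260),92,"bulb")
amb=cv2.inRange(hsv,(8,120,60),(22,255,255)); rect(amb,(440,195,500,250),40,"amber")
print("glass base?",onplane(C,(460,214),0), "tableedge",onplane(C,[(200,330),(600,336)],0))
T,D=load("top1"); h2=cv2.cvtColor(T,cv2.COLOR_BGR2HSV)
rect(cv2.inRange(h2,(105,100,40),(130,255,255)),(355,185,380,250),8,"pen top",D)
rect(cv2.inRange(h2,(5,110,60),(22,255,255)),(150,235,240,300),16,"desk top",D)
rect(cv2.inRange(h2,(0,0,0),(180,255,125)),(265,170,352,225),14,"pentray",D)
rect(cv2.inRange(h2,(0,0,215),(180,60,255)),(405,205,495,275),28,"caddy",D)
for b,n in (((130,190,220,275),"s"),((230,180,530,260),"m")): cv2.imwrite(f"pics/c{n}.png",cv2.resize(im[b[1]:b[3],b[0]:b[2]],None,fx=2.6,fy=2.6))
cv2.imwrite("pics/ct.png",cv2.resize(T[150:330,120:520],None,fx=2,fy=2))
E
```

```text
sleeve (266, 201, 27, 23) [460.1 -10.7] [24.8 21.2] 82.9
eraser (266, 201, 27, 23) [460.1 -10.7] [24.8 21.2] 82.9
sharp18 (155, 222, 39, 29) [435.8  96.4] [38.3 27.4] 79.4
sharp0 (155, 222, 39, 29) [430.4 104. ] [40.3 28.8] 79.4Traceback (most recent call last):
  File "<stdin>", line 14, in <module>
  File "<stdin>", line 6, in rect
ValueError: max() iterable argument is empty
```

```bash
cat > m.py <<'E'
from h import *
np.set_printoptions(suppress=True,precision=1)
def rect(m,box,z,lab,C):
    x0,y0,x1,y1=box; mm=np.zeros_like(m); mm[y0:y1,x0:x1]=m[y0:y1,x0:x1]
    cs,_=cv2.findContours(mm,cv2.RETR_EXTERNAL,cv2.CHAIN_APPROX_NONE)
    if not cs: print(lab,"none"); return
    c=max(cs,key=cv2.contourArea)
    P=onplane(C,c[:,0,:].astype(float),z)[:,:2].astype(np.float32); r=cv2.minAreaRect(P); print(lab,cv2.boundingRect(c),np.round(r[0],1),np.round(r[1],1),round(r[2],1)); return r
E
python3 - <<'E'
from m import *
im,C=load("w1"); hsv=cv2.cvtColor(im,cv2.COLOR_BGR2HSV)
print([hsv[v,u].tolist() for u,v in [(359,222),(350,225),(258,211),(262,210),(300,150),(320,240)]])
blue=cv2.inRange(hsv,(105,100,40),(130,255,255))
rect(blue,(420,0,500,170),9,"pen(part)",C)
red=cv2.inRange(hsv,(0,120,90),(8,255,255))|cv2.inRange(hsv,(172,120,90),(180,255,255))
rect(red,(470,210,530,260),92,"bulb",C)
amb=cv2.inRange(hsv,(8,120,60),(22,255,255)); rect(amb,(440,195,500,250),40,"amber",C)
print("bulbtop",onplane(C,(505,244),92)," glass base?",onplane(C,(460,214),0), "tableedge",onplane(C,[(200,330),(600,336)],0))
T,D=load("top1"); h2=cv2.cvtColor(T,cv2.COLOR_BGR2HSV)
print([h2[v,u].tolist() for u,v in [(430,240),(420,225),(450,290),(451,240)]])
rect(cv2.inRange(h2,(105,100,40),(130,255,255)),(355,185,380,250),8,"pen top",D)
rect(cv2.inRange(h2,(5,110,60),(22,255,255)),(150,235,240,300),16,"desk top",D)
rect(cv2.inRange(h2,(0,0,0),(180,255,125)),(265,170,352,225),14,"pentray",D)
rect(cv2.inRange(h2,(0,0,215),(180,60,255)),(405,205,495,275),28,"caddy",D)
cv2.imwrite("pics/cm.png",cv2.resize(im[180:260,230:530],None,fx=2.6,fy=2.6,interpolation=cv2.INTER_CUBIC))
cv2.imwrite("pics/ct.png",cv2.resize(T[150:330,120:520],None,fx=2,fy=2,interpolation=cv2.INTER_CUBIC))
E
```

```text
[[19, 40, 190], [20, 39, 192], [19, 49, 184], [18, 50, 183], [22, 35, 162], [22, 34, 163]]
pen(part) (431, 0, 55, 149) [ 586.7 -179.3] [ 10.6 130. ] 76.1
bulb (488, 230, 24, 20) [ 457. -199.] [22.8  9.2] 52.4
amber (460, 210, 31, 29) [ 456.5 -197.5] [24.6 26.4] 56.8
bulbtop [[ 452.3 -203.3   92. ]]  glass base? [[ 455.8 -200.2    0. ]] tableedge [[ 315.8   86.9    0. ]
 [ 309.8 -381.7    0. ]]
[[20, 22, 249], [18, 47, 221], [19, 43, 216], [20, 29, 245]]
pen top (364, 198, 9, 38) [ 582.2 -179.1] [  4.7 105.8] 75.1
desk top (164, 245, 68, 45) [447.3 294.9] [105.4 180. ] 5.6
pentray (277, 184, 66, 31) [632.4 -16.2] [181.   83.9] 89.3
caddy (414, 222, 67, 36) [ 513.6 -392.6] [182.3  90.3] 86.4
```

View pics/ct.png

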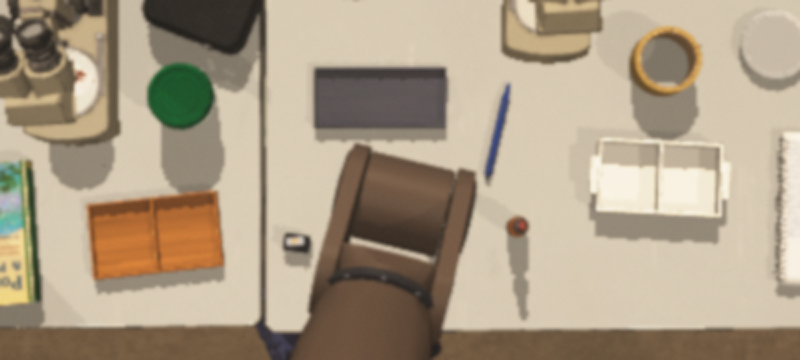

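View pics/cm.png

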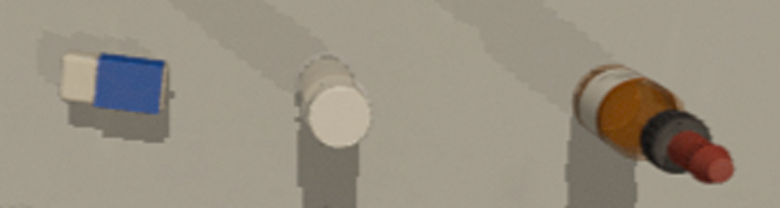

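The crops put the caddy body's centre near top pixel (450,239) and its lips at (416,237) and (484,240). The vial cap is at wrist pixel (361,225), the eraser centre at (274,212), the bulb tip at (504,243) and the bottle base near (463,218).

I'll hover over the bottle and check from there.

Request:
drive_tool:
  commands: "-0.4 3.7 2.4 0;-0.4 3.7 2.4 0;-0.4 3.7 2.4 0;-0.4 3.7 2.2 0;0 0 0 0;0 0 0 0;0 0 0 0;0 0 0 0;0 0 0 0;0 0 0 0"

```text
time_s: 3.2
eef_pos: [453.9, -198.8, 311.1]
tcp_rot: [3.141, -0.001, 0.006]
wrist_force: [0.6, -0.4, 0.4]
gripper_width: 85.4
grip_force: 0.0
```

```bash
python3 - <<'E'
from m import *
im,C=shot("wrist","w2"); hsv=cv2.cvtColor(im,cv2.COLOR_BGR2HSV)
red=cv2.inRange(hsv,(0,120,90),(8,255,255))|cv2.inRange(hsv,(172,120,90),(180,255,255))
rect(red,(0,0,640,480),96,"bulb",C)
amb=cv2.inRange(hsv,(8,120,60),(22,255,255)); rect(amb,(0,0,500,480),40,"amber",C)
blk=cv2.inRange(hsv,(0,0,0),(180,255,70)); rect(blk,(260,150,380,330),68,"collar",C)
rect(cv2.inRange(hsv,(105,100,40),(130,255,255)),(200,0,640,200),9,"pen",C)
T,D=load("top1"); cor=np.array([(597,138),(722,145),(722,217),(595,213)])/2+(120,150)
P=onplane(D,cor,28); print(P,P.mean(0)); lip=onplane(D,np.array([(592,175),(728,181)])/2+(120,150),24); print(lip,lip.mean(0))
print(bot.observe()["eef_pos"])
E
```

```text
bulb (318, 248, 21, 31) [ 457.6 -203.5] [10.7 17.4] 78.6
amber (307, 218, 38, 33) [ 458.3 -202.4] [21.7 25.9] 7.7
collar (310, 236, 35, 30) [ 455.2 -203.5] [18.9 21. ] 0.4
pen (268, 0, 42, 135) [ 565.6 -175.7] [10.4 87.7] 76.1
[[ 571.9 -315.5   28. ]
 [ 560.3 -486.6   28. ]
 [ 461.6 -483.5   28. ]
 [ 469.  -310.4   28. ]] [ 515.7 -399.    28. ]
[[ 521.3 -308.1   24. ]
 [ 511.  -494.3   24. ]] [ 516.1 -401.2   24. ]
[ 453.9 -198.9  311. ]
```

View pics/w2.png

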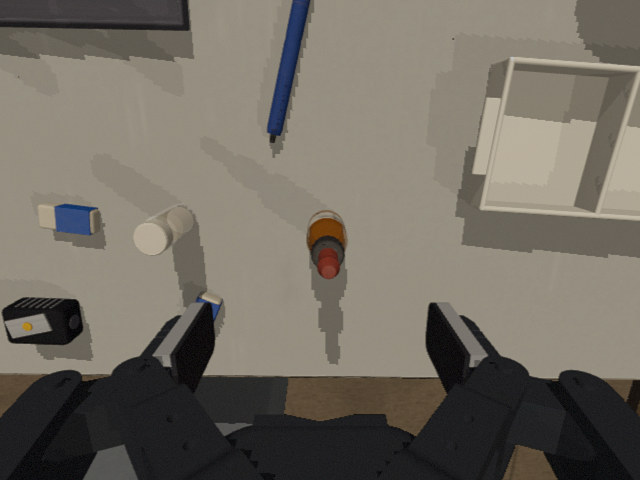

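The picture shows the bottle below the gripper, with bulb tip (329,268) and glass far edge (325,211). The vial cap is at (152,238), and the caddy's left rim runs from (510,60) to (480,211), with its divider at (640,70) to (598,213).

```bash
python3 - <<'E'
from m import *
im,C=load("w2")
print("base far",onplane(C,(325,212),0),"collar",onplane(C,(327,252),72),"tip",onplane(C,(329,268),93))
P=onplane(C,[(510,60),(480,211),(638,70),(598,213)],28); print(P); print("edge dir",P[0]-P[1])
print("vial",onplane(C,(152,238),57), "eraser",onplane(C,(69,218),12))
E
```

```text
base far [[ 464.1 -203.1    0. ]] collar [[ 455.7 -203.4   72. ]] tip [[ 453.6 -204.1   93. ]]
[[ 569.4 -318.3   28. ]
 [ 471.9 -312.6   28. ]
 [ 564.1 -400.6   28. ]
 [ 471.  -396.7   28. ]]
edge dir [97.4 -5.7  0. ]
vial [[459.2 -91.3  57. ]] eraser [[460.8  -8.7  12. ]]
```

Request:
drive_tool:
  commands: "0 0.46 0 0;0 0 2 0;0 0 2 0;0 0 2 0;0 0 2 0;0 0 2 0;0 0 1 0;0 0 0 0;0 0 0 0;0 0 0 0"

```text
time_s: 4.25
eef_pos: [454.0, -204.1, 201.5]
tcp_rot: [3.141, -0.001, 0.005]
wrist_force: [-0.9, 0.3, 0.5]
gripper_width: 85.4
grip_force: 0.0
```

Request:
drive_tool:
  commands: "0 0 0 0;0 0 0 0;0 0 0 0;0 0 0 0;0 0 0 0;0 0 0 0;0 0 0 0;0 0 0 0;0 0 0 0;0 0 0 0"
  fingers: -0.7

```text
time_s: 5.25
eef_pos: [453.8, -204.0, 201.0]
tcp_rot: [3.141, -0.0, 0.005]
wrist_force: [0.2, 0.9, 5.6]
gripper_width: 27.7
grip_force: 58.7
```

Request:
drive_tool:
  commands: "0 0 -1 0;0 0 -3 0;0 0 -4 0;1 4 0 0;1 4 0 0;1 4 0 0;1 4 0 0;1 4 0 0;0.95 3.8 0 0;0 0 0 0"

```text
time_s: 6.25
eef_pos: [514.5, -445.5, 280.9]
tcp_rot: [3.14, -0.001, 0.003]
wrist_force: [-1.7, 1.3, -1.1]
gripper_width: 28.0
grip_force: 59.3
```

```bash
python3 - <<'E'
from m import *
im,C=shot("wrist","w3"); s=bot.observe(); print(s["eef_pos"],s["gripper_width"],s["wrist_force"])
E
```

```text
[ 514.2 -443.3  280.6] 27.87253711845281 [-0.1  0.9 -0.5]
```

View pics/w3.png

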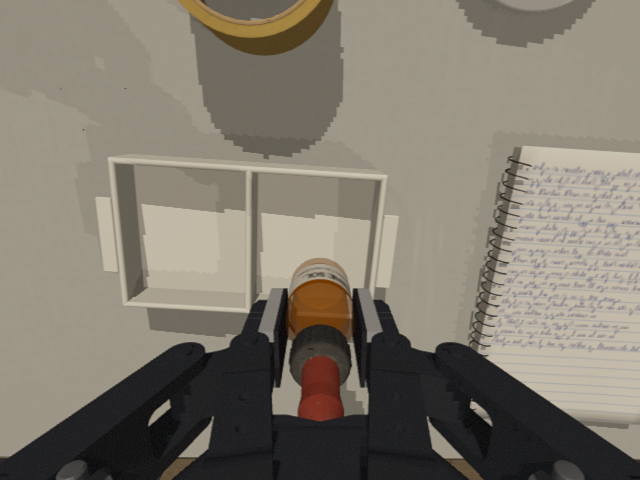

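The bottle is held upright over the right bay. The caddy rim corners are at (110,158), (386,176) and (125,304), with the divider top at (250,168).

```bash
python3 - <<'E'
from m import *
im,C=load("w3")
P=onplane(C,[(110,158),(386,176),(125,306),(250,168)],28); print(P, (P[1]+P[2])/2)
E
```

```text
[[ 570.8 -320.5   28. ]
 [ 560.6 -486.2   28. ]
 [ 472.6 -314.4   28. ]
 [ 565.1 -403.9   28. ]] [ 516.6 -400.3   28. ]
```

Request:
drive_tool:
  commands: "0 0 2 0;0 0 2 0;0 0 1.5 0;0 0 1 0;0 0 0.5 0;0 0 0.2 0;0 0 0.2 0;0 0 0.1 0;0 0 0 0;0 0 0 0"

```text
time_s: 7.3
eef_pos: [514.5, -441.7, 206.1]
tcp_rot: [3.141, -0.0, 0.005]
wrist_force: [-0.1, 0.0, -0.4]
gripper_width: 27.5
grip_force: 59.4
```

Request:
drive_tool:
  commands: "0 0 0.05 0;0 0 0.05 0;0 0 0 0;0 0 0 0;0 0 0 0;0 0 0 0;0 0 0 0;0 0 0 0;0 0 0 0;0 0 0 0"

```text
time_s: 8.3
eef_pos: [514.6, -441.7, 205.1]
tcp_rot: [3.141, -0.0, 0.005]
wrist_force: [-1.1, 0.2, 4.8]
gripper_width: 27.5
grip_force: 59.6
```

Request:
drive_tool:
  commands: "0 0 0 0;0 0 0 0;0 0 0 0;0 0 0 0;0 0 0 0;0 0 -1 0;0 0 -3 0;0 0 -4.5 0;-0.7 -4.6 0 0;-0.7 -4.6 0 0"
  fingers: 0.2

```text
time_s: 9.3
eef_pos: [499.5, -349.2, 291.6]
tcp_rot: [3.139, -0.003, 0.003]
wrist_force: [1.1, 0.1, -1.0]
gripper_width: 51.3
grip_force: 0.0
```

Request:
drive_tool:
  commands: "-0.7 -4.6 0 0;-0.7 -4.6 0 0;-0.7 -4.6 0 0;-0.7 -4.6 0 0;-0.7 -4.6 0 0;-0.6 -2.9 0 0;0 0 0 0;0 0 0 0;0 0 0 0;0 0 0 0"
  fingers: 0.6

```text
time_s: 10.3
eef_pos: [458.0, -91.9, 289.8]
tcp_rot: [3.141, -0.0, 0.004]
wrist_force: [-0.7, -0.4, -0.4]
gripper_width: 68.2
grip_force: 0.0
```

```bash
python3 - <<'E'
from m import *
im,C=shot("wrist","w4"); s=bot.observe(); print(s["eef_pos"],s["gripper_width"],s["wrist_force"])
shot("top","top4")
g=cv2.cvtColor(im,cv2.COLOR_BGR2GRAY)
ci=cv2.HoughCircles(cv2.GaussianBlur(g,(5,5),1),cv2.HOUGH_GRADIENT,1,60,param1=80,param2=15,minRadius=14,maxRadius=32)
for c in ci[0][:5]: print(c,onplane(C,c[:2],57))
E
```

```text
[457.9 -91.8 289.7] 68.23275124345741 [ 0.3 -0.3  0.1]
[314.5 255.5  17.7] [[459.7 -89.   57. ]]
[148.5 338.5  24.6] [[403.3  16.3  57. ]]
[424.5 331.5  26.8] [[ 409.1 -158.4   57. ]]
[ 71.5 273.5  24.6] [[447.6  56.5  57. ]]
[200.5 233.5  15.2] [[472.9 -23.   57. ]]
```

View pics/w4.png

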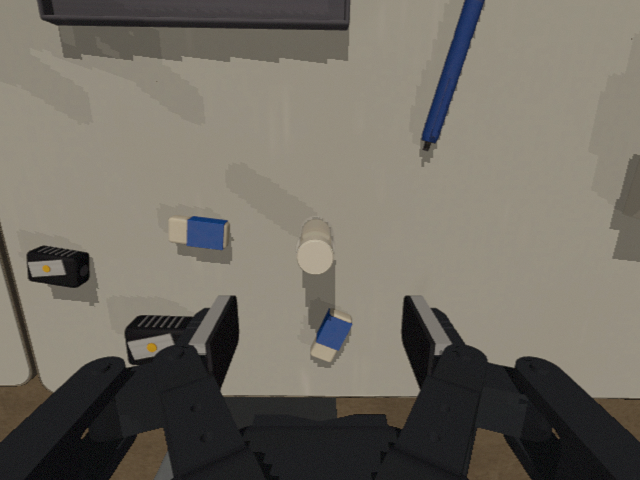

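The vial cap is at (315,254), nearly centred. The eraser spans (169..229, 217..250), and the small sharpener is at (58,267).

Request:
drive_tool:
  commands: "0.15 -0.23 0 0;0 0 2.5 0;0 0 2.5 0;0 0 2.5 0;0 0 1.5 0;0 0 0.45 0;0 0 0 0;0 0 0 0;0 0 0 0;0 0 0 0"

```text
time_s: 11.4
eef_pos: [459.3, -88.7, 195.8]
tcp_rot: [3.141, -0.001, 0.005]
wrist_force: [-0.4, 0.1, -0.5]
gripper_width: 68.1
grip_force: 0.0
```

Request:
drive_tool:
  commands: "0 0 0 0;0 0 0 0;0 0 0 0;0 0 0 0;0 0 0 0;0 0 0 0;0 0 0 0;0 0 0 0;0 0 0 0;0 0 0 0"
  fingers: -0.7

```text
time_s: 12.4
eef_pos: [459.2, -88.7, 195.5]
tcp_rot: [3.141, -0.0, 0.005]
wrist_force: [-1.2, -0.2, 5.4]
gripper_width: 23.4
grip_force: 58.5
```

Request:
drive_tool:
  commands: "0 0 -1 0;0 0 -3 0;0 0 -4 0;1 4.5 0 0;1 4.5 0 0;1 4.5 0 0;1 4.5 0 0;1 4.5 0 0;0.9 4.5 0 0;0 0 0 0"

```text
time_s: 13.4
eef_pos: [519.7, -363.0, 275.7]
tcp_rot: [3.139, -0.002, 0.002]
wrist_force: [-1.5, 1.0, 0.6]
gripper_width: 23.4
grip_force: 58.9
```

```bash
python3 - <<'E'
from m import *
im,C=shot("wrist","w5"); s=bot.observe(); print(s["eef_pos"],s["gripper_width"],s["wrist_force"])
E
```

```text
[ 519.2 -360.5  275.3] 23.430862767954554 [-0.2 -0.2  0.2]
```

View pics/w5.png

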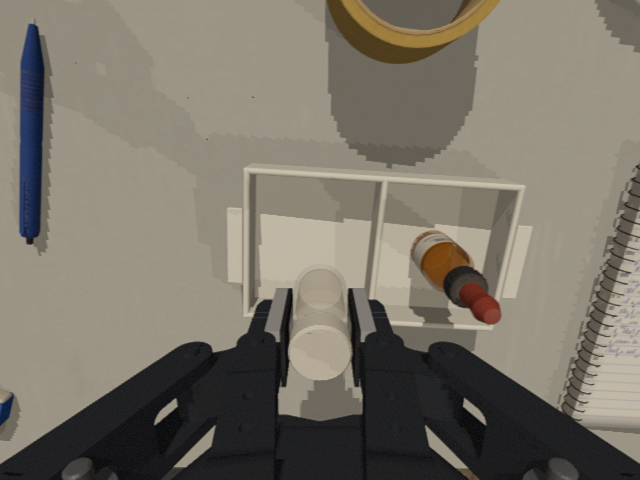

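The bottle stands upright in the right bay, base near (437,250). The vial is held over the left bay at (320,345).

Request:
drive_tool:
  commands: "0 -0.1 2 0;0 0 2 0;0 0 1.5 0;0 0 1 0;0 0 0.5 0;0 0 0.3 0;0 0 0.15 0;0 0 0.05 0;0 0 0.05 0;0 0 0 0"

```text
time_s: 14.45
eef_pos: [519.6, -357.4, 200.0]
tcp_rot: [3.141, -0.0, 0.005]
wrist_force: [0.3, 0.2, 0.9]
gripper_width: 23.5
grip_force: 58.9
```

Request:
drive_tool:
  commands: "0 0 0.03 0;0 0 0 0;0 0 0 0;0 0 0 0;0 0 0 0;0 0 0 0;0 0 0 0;0 0 0 0;0 0 0 0;0 0 0 0"

```text
time_s: 15.45
eef_pos: [519.6, -357.4, 199.5]
tcp_rot: [3.141, -0.0, 0.005]
wrist_force: [-0.3, -0.4, 3.0]
gripper_width: 23.6
grip_force: 59.1
```

Request:
drive_tool:
  commands: "0 0 0 0;0 0 0 0;0 0 0 0;0 0 0 0;0 0 0 0;0 0 -1 0;0 0 -3 0;0 0 -4 0;-0.7 -4.6 -1 0;-0.7 -4.6 0 0"
  fingers: 0

```text
time_s: 16.45
eef_pos: [504.8, -265.0, 292.0]
tcp_rot: [3.139, -0.004, 0.003]
wrist_force: [1.9, 1.3, -0.6]
gripper_width: 42.6
grip_force: 0.0
```

Request:
drive_tool:
  commands: "-0.7 -4.6 0 0;-0.7 -4.6 0 0;-0.7 -4.6 0 0;-0.7 -4.6 0 0;-0.7 -4.6 0 0;-0.7 -2.6 0 0;0 0 0 0;0 0 0 0;0 0 0 0;0 0 0 0"

```text
time_s: 17.45
eef_pos: [462.1, -10.5, 289.5]
tcp_rot: [3.141, -0.0, 0.004]
wrist_force: [-0.3, -0.8, -0.6]
gripper_width: 42.8
grip_force: 0.0
```

```bash
python3 - <<'E'
from m import *
im,C=shot("wrist","w6"); s=bot.observe(); print(s["eef_pos"],s["gripper_width"]); shot("top","top6")
hsv=cv2.cvtColor(im,cv2.COLOR_BGR2HSV)
blue=cv2.inRange(hsv,(105,100,40),(130,255,255)); rect(blue,(240,150,400,300),12,"sleeve",C)
shp=cv2.inRange(hsv,(0,0,0),(180,255,75)); rect(shp,(80,180,240,290),18,"sharp",C)
cv2.imwrite("pics/c6.png",cv2.resize(im[190:320,80:400],None,fx=2.5,fy=2.5,interpolation=cv2.INTER_CUBIC))
E
```

```text
[462.  -10.5 289.4] 42.76401408646429
sleeve (301, 222, 38, 34) [460.3 -10.8] [24.9 22. ] 83.2
sharp (142, 251, 56, 39) [436.7  96.4] [38.5 28.8] 80.0
```

View pics/c6.png

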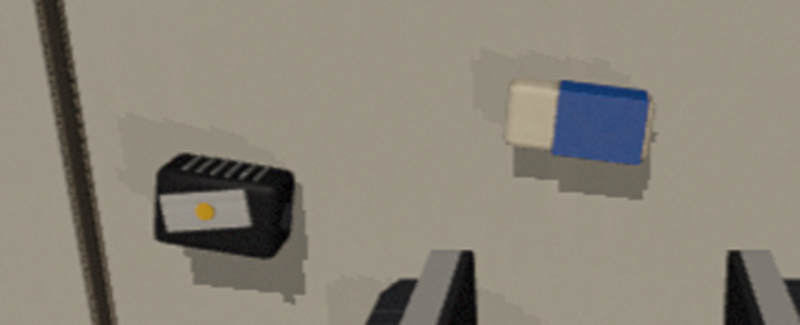

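In the crop the eraser's top face centre is about (577,123), which is pixel (311,239) in the full frame. The sharpener's top centre is about (219,213), or pixel (168,275). Both are tilted about 7–9°.

```bash
python3 - <<'E'
from m import *
im,C=load("w6")
print("eraser",onplane(C,(310.9,239.3),12),"sharp",onplane(C,(167.6,275.2),18), onplane(C,(170,270),18))
T,D=load("top1"); h2=cv2.cvtColor(T,cv2.COLOR_BGR2HSV)
# desk tray centre, yaw
r=rect(cv2.inRange(h2,(5,110,60),(22,255,255)),(150,235,240,300),16,"desk",D)
a=np.radians(5.6); c=np.array(r[0]); v=np.array([-np.sin(a),np.cos(a)]); print("bays",c+44*v,c-44*v)
E
```

```text
eraser [[460.   -4.4  12. ]] sharp [[434.5  97.9  18. ]] [[438.5  95.7  18. ]]
desk (164, 245, 68, 45) [447.3 294.9] [105.4 180. ] 5.6
bays [443.  338.7] [451.6 251.1]
```

Request:
drive_tool:
  commands: "-0.25 -0.65 0 -8.3;0 0 0 -8.3;0 0 0 -8.3;0 0 0 -8.3;0 0 0 -8.3;0 0 0 -8.3;0 0 0 -8.3;0 0 0 -8.3;0 0 0 -8.3;0 0 0 -8.3"

```text
time_s: 18.55
eef_pos: [459.4, -3.7, 289.3]
tcp_rot: [-3.141, 0.0, 1.459]
wrist_force: [0.1, 0.1, 0.1]
gripper_width: 42.6
grip_force: 0.0
```

Request:
drive_tool:
  commands: "0 0 3 0;0 0 3 0;0 0 2 0;0 0 0 0;0 0 0 0;0 0 0 0;0 0 0 0;0 0 0 0;0 0 0 0;0 0 0 0"

```text
time_s: 19.55
eef_pos: [459.3, -3.1, 209.6]
tcp_rot: [3.141, 0.0, 1.454]
wrist_force: [-0.2, 1.1, 0.1]
gripper_width: 42.8
grip_force: 0.0
```

```bash
python3 - <<'E'
from m import *
im,C=shot("wrist","w7"); s=bot.observe(); print(s["eef_pos"],s["tcp_rot"],s["gripper_width"])
hsv=cv2.cvtColor(im,cv2.COLOR_BGR2HSV)
blue=cv2.inRange(hsv,(105,100,40),(130,255,255)); rect(blue,(240,150,420,400),12,"sleeve",C)
print(togo(459.5,-4,176,np.radians(83)))
E
```

```text
[459.3  -3.1 209.5] [3.1 0.  1.5] 42.541292388645765
sleeve (303, 273, 39, 47) [458.9 -10.1] [25.5 19. ] 83.3
(array([-0.1,  0. ,  3.4]), 0.3)
```

View pics/w7.png

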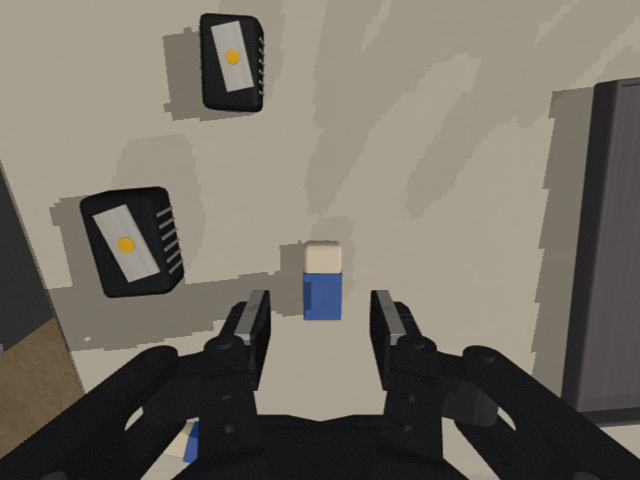

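The eraser is squarely between the fingers at (322,280). The small sharpener is at (232,62) and the bigger one at (132,242).

Request:
drive_tool:
  commands: "-0.1 0 1.5 0;0 0 1 0;0 0 0.5 0;0 0 0.35 0;0 0 0 0;0 0 0 0;0 0 0 0;0 0 0 0;0 0 0 0;0 0 0 0"

```text
time_s: 20.6
eef_pos: [459.2, -4.2, 176.0]
tcp_rot: [3.141, 0.0, 1.454]
wrist_force: [-0.0, 0.6, -0.2]
gripper_width: 42.5
grip_force: 0.0
```

Request:
drive_tool:
  commands: "0 0 0 0;0 0 0 0;0 0 0 0;0 0 0 0;0 0 0 0;0 0 0 0;0 0 0 0;0 0 -1 0;0 0 -3 0;0 0 -4 0"
  fingers: -0.8

```text
time_s: 21.6
eef_pos: [458.9, -4.1, 256.3]
tcp_rot: [-3.138, -0.0, 1.454]
wrist_force: [1.1, 0.4, -0.2]
gripper_width: 17.8
grip_force: 58.8
```

```bash
python3 - <<'E'
from m import *
im,C=load("w7"); hsv=cv2.cvtColor(im,cv2.COLOR_BGR2HSV)
shp=cv2.inRange(hsv,(0,0,0),(180,255,75))
for z in (0,18): rect(shp,(150,0,300,130),z,"sharp",C)
print(C[2],onplane(C,(232,62),18))
im,C=shot("wrist","w8"); s=bot.observe(); print(s["eef_pos"],s["tcp_rot"],s["gripper_width"],s["grip_force"])
hsv=cv2.cvtColor(im,cv2.COLOR_BGR2HSV)
print(C[2]);
for z in (0,18): rect(cv2.inRange(hsv,(0,0,0),(180,255,75)),(150,0,320,230),z,"sharp",C)
E
```

```text
sharp (199, 13, 65, 99) [431.1 102.4] [39.7 28. ] 80.7
sharp (199, 13, 65, 99) [434.7  99.2] [35.7 25.2] 80.7
[467.1  71.3 178.4] [[435.  100.1  18. ]]
[459.6  -4.1 262. ] [3.1 0.  1.5] 17.46027959433726 58.84730815887451
[466.6  70.3 225.1]
sharp (229, 38, 49, 76) [431.2 102.1] [39.1 27.1] 79.9
sharp (229, 38, 49, 76) [434.   99.5] [36. 25.] 79.9
```

Request:
drive_tool:
  commands: "4.84 -0.8 0 0;4.84 -0.8 0 0;4.84 -0.8 0 0;4.84 -0.8 0 0;4.84 -0.8 0 0;4.84 -0.8 0 0;4.84 -0.8 0 0;0 0 0 -6;0 0 0 -6;0 0 0 0"

```text
time_s: 22.65
eef_pos: [442.8, 339.2, 256.3]
tcp_rot: [3.142, 0.0, 1.666]
wrist_force: [-0.2, -0.4, -0.3]
gripper_width: 17.7
grip_force: 58.8
```

```bash
python3 - <<'E'
from m import *
im,C=shot("wrist","w9"); s=bot.observe(); print(s["eef_pos"],s["tcp_rot"],s["gripper_width"],s["wrist_force"])
hsv=cv2.cvtColor(im,cv2.COLOR_BGR2HSV)
rect(cv2.inRange(hsv,(5,110,60),(22,255,255)),(0,0,640,480),16,"desk",C)
E
```

```text
[442.9 338.9 256.3] [3.1 0.  1.7] 17.712399962960205 [ 0.5 -0.1 -0.1]
desk (231, 176, 180, 172) [443.  330.9] [103.6 112.8] 5.5
```

View pics/w9.png

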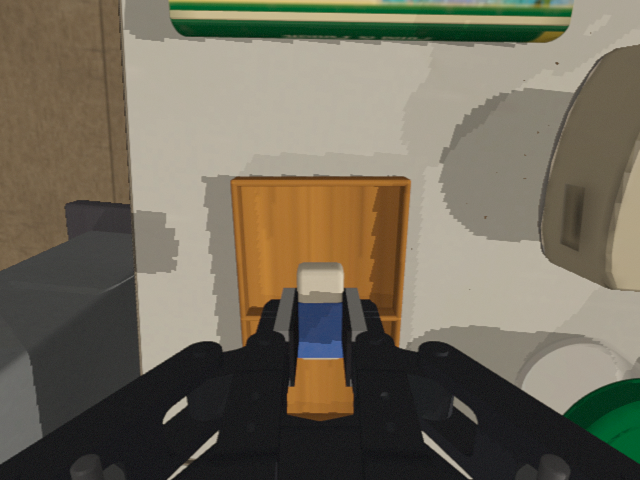

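The tray is under the tool: far rim corners (233,180) and (410,178), divider at row 317. The eraser hangs at (321,310), well above it. I'll check the bay centre numerically.

```bash
python3 - <<'E'
from m import *
im,C=load("w9"); P=onplane(C,[(233,179),(410,178),(246,317),(402,317)],16); print(P); a=P[:2].mean(0);b=P[2:].mean(0); print(a,b,np.linalg.norm(a-b),(a+b)/2)
E
```

```text
[[387.9 380.6  16. ]
 [488.9 390.8  16. ]
 [398.5 292.5  16. ]
 [498.8 302.   16. ]]
[438.4 385.7  16. ] [448.7 297.3  16. ] 89.03741368078188 [443.5 341.5  16. ]
```

Request:
drive_tool:
  commands: "0 0 2.5 0;0 0 2.5 0;0 0 1.5 0;0 0 0.6 0;0 0 0.3 0;0 0 0.15 0;0 0 0.03 0;0 0 0 0;0 0 0 0;0 0 0 0"

```text
time_s: 23.7
eef_pos: [443.1, 338.9, 180.4]
tcp_rot: [3.141, -0.0, 1.663]
wrist_force: [0.5, -0.3, 0.6]
gripper_width: 17.6
grip_force: 58.8
```

Request:
drive_tool:
  commands: "0 0 0 0;0 0 0 0;0 0 0 0;0 0 0 0;0 0 -0.5 0;0 0 -2 0;0 0 -4 0;0 0 -3 0;0 0 0 7.5;0 0 0 7.5"
  fingers: 0

```text
time_s: 24.7
eef_pos: [443.1, 338.8, 276.6]
tcp_rot: [3.14, -0.001, 1.396]
wrist_force: [-0.1, 0.3, -0.8]
gripper_width: 42.5
grip_force: 0.0
```

```bash
python3 - <<'E'
from m import *
im,C=shot("wrist","w10"); s=bot.observe(); print(s["eef_pos"],s["tcp_rot"],s["gripper_width"],s["wrist_force"])
hsv=cv2.cvtColor(im,cv2.COLOR_BGR2HSV)
rect(cv2.inRange(hsv,(105,100,40),(130,255,255)),(200,150,450,440),16,"sleeve",C)
print(togo(434.3,99.5,s["eef_pos"][2],np.radians(80)))
E
```

```text
[443.  338.8 276.1] [ 3.1 -0.   1.4] 42.19765365884528 [-0.5  0.5 -0.1]
sleeve (303, 233, 37, 41) [443.  332.8] [19.3 25.1] 5.0
(array([-23.7,   3.5,  -0. ]), -0.5)
```

Request:
drive_tool:
  commands: "-4.74 0.7 0 0;-4.74 0.7 0 0;-4.74 0.7 0 0;-4.74 0.7 0 0;-4.74 0.7 0 0;0 0 2 0;0 0 3 0;0 0 0 0;0 0 0 0;0 0 0 0"
  fingers: 0.3

```text
time_s: 25.75
eef_pos: [437.8, 99.7, 226.0]
tcp_rot: [3.141, -0.0, 1.403]
wrist_force: [0.0, 1.1, 0.8]
gripper_width: 55.2
grip_force: 0.0
```

```bash
python3 - <<'E'
from m import *
im,C=shot("wrist","w11"); s=bot.observe(); print(s["eef_pos"],s["tcp_rot"],s["gripper_width"],s["wrist_force"])
hsv=cv2.cvtColor(im,cv2.COLOR_BGR2HSV); m=cv2.inRange(hsv,(0,0,0),(180,255,75))
for z in (0,18): rect(m,(280,220,360,330),z,"sharp",C)
gold=cv2.inRange(hsv,(15,170,120),(30,255,255)); rect(gold,(270,200,370,330),18,"dot",C)
print(togo(434.3,99.5,178,np.radians(80)))
E
```

```text
[437.8  99.7 226.1] [ 3.1 -0.   1.4] 55.35539935208873 [0.2 0.1 0.5]
sharp (290, 235, 46, 69) [432.3  96.4] [42.1 26.3] 80.4
sharp (290, 235, 46, 69) [433.9 103.6] [38.2 23.9] 80.4
dot (312, 269, 9, 9) [435.5 101.6] [4.5 4.2] 80.4
(array([-0.1, -0.3,  4.8]), 0.4)
```

Request:
drive_tool:
  commands: "0 -0.35 0 0;0 0 2 0;0 0 1.5 0;0 0 0.9 0;0 0 0.4 0;0 0 0 0;0 0 0 0;0 0 0 0;0 0 0 0;0 0 0 0"

```text
time_s: 26.8
eef_pos: [434.2, 99.9, 177.3]
tcp_rot: [3.141, -0.0, 1.401]
wrist_force: [0.3, -1.1, 0.0]
gripper_width: 55.6
grip_force: 0.0
```

Request:
drive_tool:
  commands: "0 0 0 0;0 0 0 0;0 0 0 0;0 0 0 0;0 0 0 0;0 0 0 0;0 0 0 0;0 0 -1 0;0 0 -3 0;0 0 -4 0"
  fingers: -0.7

```text
time_s: 27.8
eef_pos: [434.0, 99.9, 257.5]
tcp_rot: [-3.138, 0.001, 1.401]
wrist_force: [0.8, -0.2, 1.1]
gripper_width: 22.5
grip_force: 59.0
```

```bash
python3 - <<'E'
from m import *
print(togo(451.8,252.5,258,np.radians(95.6)),bot.observe()["gripper_width"])
E
```

```text
(array([15.3, -0.8, -0.1]), -15.3) 22.549727116416694
```

Request:
drive_tool:
  commands: "3.85 -0.2 0 0;3.85 -0.2 0 0;3.85 -0.2 0 0;3.85 -0.2 0 0;0 0 0 -7.6;0 0 0 -7.6;0 0 2 0;0 0 2 0;0 0 0 0;0 0 0 0"

```text
time_s: 28.8
eef_pos: [452.3, 253.1, 217.6]
tcp_rot: [-3.141, 0.0, 1.667]
wrist_force: [0.1, 1.1, 0.3]
gripper_width: 22.3
grip_force: 59.0
```

Request:
drive_tool:
  commands: "0 0 1.5 0;0 0 1 0;0 0 0.6 0;0 0 0.3 0;0 0 0.15 0;0 0 0 0;0 0 0 0;0 0 0 0;0 0 0 0;0 0 0 0"

```text
time_s: 29.8
eef_pos: [452.3, 253.1, 181.7]
tcp_rot: [3.141, 0.0, 1.667]
wrist_force: [-0.9, 0.5, -0.9]
gripper_width: 22.3
grip_force: 59.0
```

Request:
drive_tool:
  commands: "0 0 0.04 0;0 0 0 0;0 0 0 0;0 0 0 0;0 0 0 0;0 0 -0.5 0;0 0 -2 0;0 0 -4 0;0 0 -4 0;0 0 0 0"
  fingers: 0

```text
time_s: 30.8
eef_pos: [452.7, 253.4, 290.8]
tcp_rot: [3.134, -0.002, 1.667]
wrist_force: [0.3, 0.8, 0.3]
gripper_width: 42.8
grip_force: 0.0
```

```bash
python3 - <<'E'
from m import *
im,C=shot("wrist","w12"); s=bot.observe(); print(s["eef_pos"],s["gripper_width"])
hsv=cv2.cvtColor(im,cv2.COLOR_BGR2HSV); rect(cv2.inRange(hsv,(0,0,0),(180,255,75)),(285,200,360,330),22,"sharp",C)
cv2.imwrite("pics/w12.png",im)
im,C=load("w5"); hsv=cv2.cvtColor(im,cv2.COLOR_BGR2HSV)
for z in (6,10): r=rect(cv2.inRange(hsv,(105,100,30),(130,255,255)),(0,0,80,260),z,"pen",C)
print(onplane(C,[(33,18),(30,243)],6))
T,D=load("top6"); h2=cv2.cvtColor(T,cv2.COLOR_BGR2HSV)
rect(cv2.inRange(h2,(105,100,40),(130,255,255)),(355,185,380,250),8,"pen top",D)
print(togo(583,-180,300,np.radians(-14)+np.pi)) 
E
```

```text
[452.3 253.2 288.6] 42.89358368934378
sharp (299, 211, 35, 54) [451.1 256. ] [23.5 37.7] 4.6
pen (20, 24, 24, 214) [ 586.1 -180.4] [ 13.1 133.7] 76.1
pen (20, 24, 24, 214) [ 586.2 -183.5] [ 12.9 131.4] 76.1
[[ 654.2 -197.3    6. ]
 [ 517.4 -164.1    6. ]]
pen top (364, 198, 9, 38) [ 582.2 -179.1] [  4.7 105.8] 75.1
(array([-44.4,   8.9,  -1.2]), -70.5)
```

Request:
drive_tool:
  commands: "-4.44 0.91 0 0;-4.44 0.91 0 0;-4.44 0.91 0 0;-4.44 0.91 0 0;-4.44 0.91 0 0;-4.44 0.91 0 0;-4.44 0.91 0 0;-4.44 0.91 0 0;-4.44 0.91 0 0;-4.44 0.91 0 0"

```text
time_s: 31.85
eef_pos: [585.4, -182.1, 284.9]
tcp_rot: [-3.14, -0.001, 1.666]
wrist_force: [0.1, 0.5, 0.8]
gripper_width: 42.8
grip_force: 0.0
```

Request:
drive_tool:
  commands: "0 0 0 -7.8;0 0 0 -7.8;0 0 0 -7.8;0 0 0 -7.8;0 0 0 -7.8;0 0 0 -7.8;0 0 0 -7.8;0 0 0 -7.8;0 0 0 -7.8;0 0 0 0"

```text
time_s: 32.85
eef_pos: [585.2, -180.1, 285.0]
tcp_rot: [3.141, -0.002, 2.894]
wrist_force: [0.4, 0.3, -0.2]
gripper_width: 42.7
grip_force: 0.0
```

```bash
python3 - <<'E'
from m import *
im,C=shot("wrist","w13"); s=bot.observe(); print(s["eef_pos"],s["tcp_rot"],s["gripper_width"])
hsv=cv2.cvtColor(im,cv2.COLOR_BGR2HSV); b=cv2.inRange(hsv,(105,100,30),(130,255,255))
for z in (6,10): r=rect(b,(200,0,440,440),z,"pen",C)
x,y=r[0]; print(togo(585.8,-180.7,176,np.radians(166.1)))
E
```

```text
[ 585.2 -180.1  285.1] [ 3.1 -0.   2.9] 42.74008360282146
pen (313, 147, 15, 177) [ 587.2 -180.7] [ 10.  131.4] 76.2
pen (313, 147, 15, 177) [ 586.  -180.4] [  9.9 129.3] 76.2
(array([-0.1, -0. , 10.9]), -0.6)
```

View pics/w13.png

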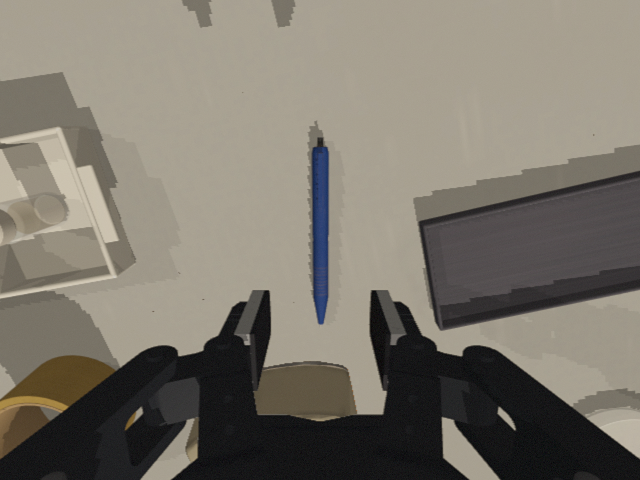

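The pen is upright at column 320, rows 140–325, between the fingers. The pen tray's near short wall runs from (418,223) to (441,329).

Request:
drive_tool:
  commands: "0 0 3 0;0 0 3 0;0 0 2.5 0;0 0 1.5 0;0 0 0.6 0;0 0 0.3 0;0 0 0 0;0 0 0 0;0 0 0 0;0 0 0 0"

```text
time_s: 33.9
eef_pos: [585.4, -180.2, 177.8]
tcp_rot: [-3.141, 0.001, 2.892]
wrist_force: [-0.2, -0.5, -0.5]
gripper_width: 42.8
grip_force: 0.0
```

Request:
drive_tool:
  commands: "0 0 0 0;0 0 0 0;0 0 0 0;0 0 0 0;0 0 0 0;0 0 0 0;0 0 0 0;0 0 0 0;0 0 -1 0;0 0 -3 0"
  fingers: -1

```text
time_s: 34.9
eef_pos: [584.9, -180.0, 215.8]
tcp_rot: [3.141, -0.004, 2.892]
wrist_force: [-0.8, 0.9, 0.6]
gripper_width: 8.5
grip_force: 58.7
```

```bash
python3 - <<'E'
from m import *
im,C=load("w13"); P=onplane(C,[(418,223),(441,329)],14); print(P,P[0]-P[1])
s=bot.observe(); print(s["eef_pos"],s["tcp_rot"],s["gripper_width"],s["grip_force"])
T,D=load("top6"); h2=cv2.cvtColor(T,cv2.COLOR_BGR2HSV)
rect(cv2.inRange(h2,(0,0,0),(180,255,125)),(265,170,352,225),14,"pentray",D)
im,C=load("w1"); print(onplane(C,[(182,70),(382,73)],14))
E
```

```text
[[ 588.3 -112.    14. ]
 [ 673.5 -109.    14. ]] [-85.2  -3.    0. ]
[ 584.9 -180.   215.8] [ 3.1 -0.   2.9] 8.47446638315217 58.65113139152527
pentray (277, 184, 66, 31) [632.4 -16.2] [181.   83.9] 89.3
[[ 591.7   73.3   14. ]
 [ 590.  -108.3   14. ]]
```

Request:
drive_tool:
  commands: "0 0 -3 8.4;0 0 0 8.4;0 0 0 8.4;0 0 0 8.4;0 0 0 8.4;0 0 0 8.4;0 0 0 8.4;0 0 0 8.4;0 0 0 8.4;0 0 0 0.6"

```text
time_s: 35.9
eef_pos: [585.3, -180.2, 247.6]
tcp_rot: [3.141, 0.0, 1.559]
wrist_force: [-0.6, -0.2, 0.7]
gripper_width: 8.8
grip_force: 58.6
```

```bash
python3 - <<'E'
from m import *
s=bot.observe(); print(s["eef_pos"],s["tcp_rot"],s["gripper_width"])
print(togo(632,-18.5,182,np.radians(89.5)))
E
```

```text
[ 585.3 -180.2  247.6] [3.1 0.  1.6] 8.842379745089758
(array([16.2,  4.5,  6.6]), -0.2)
```

Request:
drive_tool:
  commands: "4.05 1.12 0 0;4.05 1.12 0 0;4.05 1.12 0 0;4.05 1.12 0 0;0 0 2 0;0 0 1 0;0 0 0 0;0 0 0 0;0 0 0 0;0 0 0 0"

```text
time_s: 36.9
eef_pos: [631.7, -19.2, 217.8]
tcp_rot: [3.141, 0.0, 1.561]
wrist_force: [0.0, -1.4, 0.1]
gripper_width: 8.9
grip_force: 58.7
```

```bash
python3 - <<'E'
from m import *
im,C=shot("wrist","w14"); s=bot.observe(); print(s["eef_pos"],s["tcp_rot"],s["gripper_width"])
hsv=cv2.cvtColor(im,cv2.COLOR_BGR2HSV); zp=s["eef_pos"][2]-177.8+9
rect(cv2.inRange(hsv,(105,100,30),(130,255,255)),(250,100,400,400),zp,"pen",C)
for z in (14,): rect(cv2.inRange(hsv,(110,0,0),(180,90,110)),(150,60,500,330),z,"tray",C)
cv2.imwrite("pics/w14.png",im)
E
```

```text
[631.6 -19.1 217.8] [3.1 0.  1.6] 8.809441036023696
pen (306, 159, 29, 241) [631.1  -9.8] [108.1  10.9] 89.5
tray (234, 82, 189, 248) [634.5  13. ] [123.1  83.2] 89.4
```

View pics/w14.png

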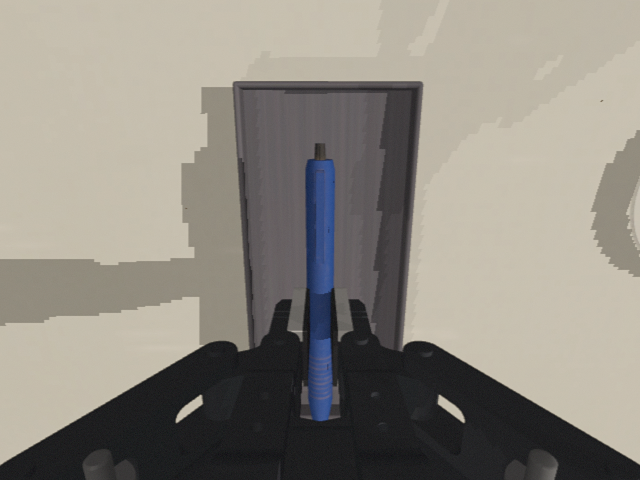

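The pen lies along the tray's length, with its end at (320,145) and the far wall at row 85, and it is centred to within a few mm.

Request:
drive_tool:
  commands: "0 0.25 1 0;0 0 1 0;0 0 0.9 0;0 0 0.4 0;0 0 0.2 0;0 0 0.08 0;0 0 0 0;0 0 0 0;0 0 0 0;0 0 0 0"

```text
time_s: 37.95
eef_pos: [634.1, -18.5, 181.6]
tcp_rot: [-3.142, 0.0, 1.562]
wrist_force: [-2.1, 0.3, 3.7]
gripper_width: 8.9
grip_force: 59.2
```

Request:
drive_tool:
  commands: "0 0 0 0;0 0 0 0;0 0 0 0;0 0 0 0;0 0 0 0;0 0 0 0;0 0 -0.5 0;0 0 -2 0;0 0 -4 0;0 0 -4 0"
  fingers: -0.35

```text
time_s: 38.95
eef_pos: [633.9, -18.6, 287.4]
tcp_rot: [-3.14, -0.0, 1.562]
wrist_force: [0.3, 0.1, 0.9]
gripper_width: 27.7
grip_force: 0.0
```

Request:
drive_tool:
  commands: "0 0 -4 0;0 0 -4 0;0 0 -4 0;0 0 0 0;0 0 0 0;0 0 0 0;0 0 0 0;0 0 0 0;0 0 0 0;0 0 0 0"

```text
time_s: 39.95
eef_pos: [634.2, -18.6, 406.0]
tcp_rot: [-3.141, 0.0, 1.562]
wrist_force: [0.9, 1.5, -0.1]
gripper_width: 27.9
grip_force: 0.0
```

```bash
python3 - <<'E'
from m import *
im,C=shot("wrist","w15"); s=bot.observe(); print(s["eef_pos"],s["tcp_rot"],s["gripper_width"])
hsv=cv2.cvtColor(im,cv2.COLOR_BGR2HSV)
b=cv2.inRange(hsv,(105,100,30),(130,255,255))
rect(b,(250,50,400,460),12,"pen",C)
im,D=shot("top","top15"); h2=cv2.cvtColor(im,cv2.COLOR_BGR2HSV)
red=cv2.inRange(h2,(0,120,60),(8,255,255))|cv2.inRange(h2,(172,120,60),(180,255,255)); rect(red,(415,215,490,265),96,"bulb",D)
S,_=shot("side","side15"); h3=cv2.cvtColor(S,cv2.COLOR_BGR2HSV)
K,R,o=cam("side")
for n,X in (("bottletop",(514.5,-441.7,92)),("vialtop",(519.6,-357.4,60)),("eraser",(443,333,16)),("sharp",(451,256,22)),("pen",(634,-17,14))):
    p=K@(R.T@(np.array(X)-o)); p=p[:2]/p[2]; u,v=p.astype(int); print(n,p,h3[v-1:v+2,u-1:u+2].reshape(-1,3).mean(0) if 0<=v<479 and 0<=u<639 else None)
E
```

```text
[634.2 -18.6 406.1] [-3.1  0.   1.6] 27.710355483602655
pen (315, 140, 11, 127) [633.4 -21. ] [130.3  10.5] 89.5
bulb (468, 237, 4, 4) [ 512.9 -437.2] [7.9 8. ] 88.3
bottletop [393.3 165.1] [  7.9  87.8 156.6]
vialtop [376.8 186.9] [ 20.4  37.3 223.4]
eraser [217.  389.6] [111.4 120.3 166.7]
sharp [245.6 353.3] [ 17.2  73.7 209.7]
pen [261.1 248.7] [120.8  62.  115. ]
```

```bash
python3 - <<'E'
from m import *
im,(K,R,o)=load("w13")
for X in ((519.6,-357.4,61),(519.6,-357.4,4)): p=K@(R.T@(np.array(X)-o)); print(p[:2]/p[2])
S,C=load("side15"); K,R,o=C
for n,xy in (("vial",(519.6,-357.4)),("bottle",(514.5,-441.7))):
  print(n)
  for z in range(0,110,10):
    p=K@(R.T@(np.array((*xy,z))-o)); u,v=(p[:2]/p[2]).astype(int); print(z,(u,v),S[v,u-12:u+13:4].mean(1).round().tolist())
E
```

```text
[-19.7 232.9]
[ 52.7 210.4]
vial
0 (np.int64(375), np.int64(207)) [164.0, 204.0, 231.0, 219.0, 199.0, 211.0, 221.0]
10 (np.int64(375), np.int64(204)) [232.0, 221.0, 196.0, 173.0, 183.0, 231.0, 229.0]
20 (np.int64(375), np.int64(200)) [148.0, 163.0, 168.0, 144.0, 160.0, 173.0, 159.0]
30 (np.int64(375), np.int64(197)) [134.0, 145.0, 160.0, 150.0, 164.0, 161.0, 162.0]
40 (np.int64(376), np.int64(193)) [158.0, 140.0, 172.0, 161.0, 180.0, 201.0, 177.0]
50 (np.int64(376), np.int64(190)) [170.0, 176.0, 195.0, 175.0, 165.0, 167.0, 174.0]
60 (np.int64(376), np.int64(186)) [192.0, 209.0, 208.0, 211.0, 184.0, 148.0, 100.0]
70 (np.int64(377), np.int64(183)) [208.0, 207.0, 211.0, 202.0, 144.0, 143.0, 90.0]
80 (np.int64(377), np.int64(179)) [208.0, 208.0, 208.0, 209.0, 216.0, 200.0, 178.0]
90 (np.int64(377), np.int64(176)) [207.0, 208.0, 208.0, 209.0, 208.0, 208.0, 151.0]
100 (np.int64(377), np.int64(172)) [147.0, 158.0, 203.0, 208.0, 207.0, 208.0, 194.0]
bottle
0 (np.int64(390), np.int64(196)) [161.0, 159.0, 165.0, 178.0, 171.0, 201.0, 216.0]
10 (np.int64(390), np.int64(192)) [150.0, 199.0, 189.0, 154.0, 111.0, 220.0, 209.0]
20 (np.int64(391), np.int64(189)) [204.0, 163.0, 173.0, 125.0, 93.0, 160.0, 160.0]
30 (np.int64(391), np.int64(186)) [200.0, 146.0, 124.0, 79.0, 93.0, 155.0, 169.0]
40 (np.int64(391), np.int64(182)) [196.0, 143.0, 139.0, 94.0, 125.0, 228.0, 224.0]
50 (np.int64(391), np.int64(179)) [211.0, 206.0, 207.0, 114.0, 139.0, 184.0, 159.0]
60 (np.int64(392), np.int64(176)) [208.0, 208.0, 184.0, 49.0, 83.0, 133.0, 149.0]
70 (np.int64(392), np.int64(172)) [208.0, 208.0, 205.0, 99.0, 169.0, 223.0, 230.0]
80 (np.int64(392), np.int64(169)) [207.0, 208.0, 208.0, 122.0, 205.0, 235.0, 233.0]
90 (np.int64(393), np.int64(165)) [206.0, 206.0, 206.0, 116.0, 201.0, 236.0, 235.0]
100 (np.int64(393), np.int64(162)) [206.0, 206.0, 206.0, 200.0, 204.0, 210.0, 236.0]
```

```bash
python3 -c "
from plant import bot
print(bot.finish_job())"
```

```text
the job is handed in; nothing more can be done
None
```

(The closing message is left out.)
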